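# Saucer from the sloped stand into the dish rack

## Robot

A 7-joint arm with a two-finger parallel gripper is mounted at the origin on the work surface. World frame = base frame: x ahead of the robot, y to its left, z up, the work surface at z = 0. Lengths are in mm, angles in rad, forces in N, time in s.
With the tool pointing down it reaches from about 400 to 875 mm from the base axis. Payload 19.3 kg.
Tool frame: the origin (TCP) lies on the front face of the gripper's body, between the roots of the fingers; the fingertips stand 73 mm ahead of it and the grasp point (between the pads) lies 54 mm ahead of it; x points along the fingers, y is the direction in which the jaws open and shut, and the axes are right-handed (so a half turn about x gives the same grasp; the last joint's range is limited). The gripper opens to 85 mm and grips with 20 to 120 N. Pads are 22 mm wide; open, the fingers measure 114 mm over their backs; the gripper's body (76 mm by 85 mm) begins 54 mm behind the grasp point. The pads swing forward as they close: fully open they stand 13 mm farther back than shut.
Start: joints at [1.26, 0.521, -0.036, 1.599, 0.021, 1.021, -0.113], TCP at [149.022, -606.967, 303.891] pointing down, gripper open.
Joint ranges: [-2.91, 2.91], [-0.3, 2.13], [-1.5, 1.42], [0.17, 2.43], [-1.26, 4.41], [0.16, 1.93], [-2.52, 2.52]. Speed limits (rad/s): [1.89, 1.89, 2.39, 2.39, 3.01, 3.01, 3.01].

## Interface

Orientations are given as a unit quaternion [x, y, z, w].
In Python, from workcell import manip gives the robot as it stands.
- The arm moves only by the tool send_rows, never from a script. Its argument "series" is a list that holds one entry, the list of rows, each a list of 5 numbers: the finger opening in mm, from 0 to 85.4, then the shift along the world's x, y, z in units of 25 mm (1.0 is 25 mm), then the turn about the world's z in units of 8 degrees (1.0 is 8 degrees). In form: [[[jaw, dx, dy, dz, twist], ...]]. A call has 1 to 8 rows; each row shifts and turns the commanded pose from where the row before left it; what a row does not reach is not made up. A row lasts 1/10 s, in which the tool goes at most 50 mm and 8.59 degrees, less where a joint would pass 70% of its speed; a pose out of reach is approached as far as the arm can. A call is refused whole if a number of a shift passes 1 or a number of a turn 1, either way. A call with a gripper value outside its range is refused whole. The fingers move at their own pace and stop on an object; the grip force is fixed at half the most. Time passes only in rows, so rows that do not move let the fingers close. It gives the time, the measured TCP pose, the force and the opening at its end, in the units of the state.
- manip.state(): the state, without advancing time (a new reading comes with each control period).
- manip.capture(name): name is "side" or "top" or "wrist"; returns the picture (480x640x3 uint8, red, green, blue); there is no depth.
- manip.camera_model(name): a dict with "K" (3x3 intrinsics, pixels), "k1" (the pictures are not rectified: a ray, as slopes to the right and down, at radius r is drawn at 1 + k1 r^2 times it, then the intrinsics apply), "world_to_cam" (4x4, takes a point from world to camera coordinates); the wrist camera has in their place "T_tool_cam" (4x4, takes a point from camera to tool coordinates, whose origin is the TCP and whose axes are the tool frame's). Camera axes: x right, y down, z forward; pixel columns grow to the right and rows downward; lengths in mm; the calibration is good to about 2 mm. A picture is of the moment at which its call begins: read the wrist's pose just before it. camera_model takes no time and is no camera call.
- manip.sign_off(): hands the job in, once; it reports no verdict.
The state is a dict: "t": time; "qpos": joint angles; "qd": joint speeds; "effort": joint torques, N m; "tool_pos": TCP position; "ee_rot": TCP orientation; "force": force on the tool from outside, world axes, zero at the start; "moment": the same for the moment, N m; "width": finger opening in mm.
Only numpy, scipy, OpenCV 4.12 (cv2) and the standard library are available. Lean on these libraries where they do the work, as an engineer would, in place of code of your own. Each camera call takes 0.05 s, during which the arm holds its last target. There are 200 camera calls.

## Task

Take the white saucer off the sloped wooden drying stand and stand it upright on edge in the dish-rack slot that has the pink clip at its end. Lower it until it rests on the rack's bottom bars before you let go, do not drop it in, and leave the kettle, jug, measuring spoons and brush where they are.

Things in the scene. Friction and masses are not known exactly. Their poses are not given: they have to be found in the camera images.
- saucer: White ceramic saucer, blue line near the rim: a flat disc 130 mm across, 8 mm thick, 0.17 to 0.34 kg, loose. Origin at the disc's centre, mid-thickness; z is the normal of its upper face. It starts leaning on the stand, its plane 30 degrees from vertical, top edge toward the stand's -x side (z points to the stand's +x and up). Take it by the top of its rim, which is free on both sides.
- stand: Dark wooden sloped stand, fixed; base 120 x 100 x 12 mm, origin at its underside's centre, z up. Back board 90 mm wide leans 30 degrees toward -x and ends 13 mm (along the slope) above the saucer's centre. Two foot pegs carry the saucer; their ends, 14 mm out from the board, turn up 28 mm and stop it from swinging upright: draw it up the slope 40 mm first. Saucer centre at x 2, y 0, z 117 mm.
- rack: Steel and wood dish rack, fixed, 138 x 190 mm, 100 mm high; origin at its underside's centre, z up. Four inverted-U loops of 12 mm bar (82 mm wide over y, tops at z 100 mm) leave three 20 mm wide slots along y, at x -32, 0, 32 mm. The saucer's rim sinks between two 12 mm bars along x at y -35 and 35 mm (tops at z 30 mm). At each slot's -y end is a clip: pink, grey or white; order varies.
- clip_pink: Pink plastic clip 20 x 24 mm, on the rack's wooden side rail at the -y end of the marked slot, fixed. Origin 34 mm above the table, at the middle of the slot's width and 88 mm from the rack's middle line toward -y. Axes as the rack's.
- marked_slot (a point): Where the centre of the saucer is when it stands seated in the middle of the slot with the pink clip: 86 mm above the table, midway in the slot's length and width. Axes as the rack's: x across the slot (the saucer's face must look along it, either way), y along the slot, z up.
- kettle: Glass kettle with black hinged lid and handle, 150 mm across, 178 mm high, handle reaching 118 mm from its axis; loose bystander. Origin at the centre of its underside.
- jug: Stainless steel jug, 88 mm across, 110 mm high, handle to its +y; loose bystander. Origin at the centre of its underside.
- spoons: Pink measuring spoon set on a ring, about 120 x 60 mm, under 12 mm high, lying flat; loose bystander. Origin near its middle, on its underside.
- brush: Blue stiff plastic-handled brush, about 180 mm long along its own x, lying flat; loose bystander. Origin near its middle, on its underside.
There are look-alikes about, which are no part of the job. Of the things that look like the saucer, the largest one is meant.

How it is judged:
By the outcome, as a careful person would: the job done as asked, in the order asked, and still so for the second after the job is handed in, with the robot touching nothing.
It also fails if it takes over 43 s, if anything falls off the work surface, if the arm or the gripper's body presses on something with over 40 N, if the wrist force passes 120 N, or if a joint passes its speed limit or range.

## Working session

There is one attempt and no reset: what is moved stays moved. The work goes in short steps, Python scripts to look and compute and a tool call to move; the robot and the scene stay as the last step left them, time stands still between calls to the robot, and variables do not carry over. Pictures are saved under pics/ and viewed, about 8 in all and at most 12, crops included, and the job is handed in when it is done.

Besides the shell and the picture viewer there is one more tool, called after ">>>" as name(argument=value, ...) on one line, values as JSON. send_rows: Moves the arm, as the interface text tells. Its arguments: {"type":"object","properties":{"series":{"type":"array"}},"required":["series"]}

```bash
mkdir -p pics; python3 - <<'E'
from workcell import manip
import cv2,numpy as np
np.set_printoptions(precision=4,suppress=True)
print(manip.state())
for n in("top","side"):
    im=manip.capture(n);cv2.imwrite(f"pics/{n}0.png",im[:,:,::-1])
for n in("top","side","wrist"): print(n,manip.camera_model(n))
E
```

```text
{'t': 0.0, 'qpos': array([ 1.2598,  0.522 , -0.0363,  1.6   ,  0.0212,  1.0211, -0.1128]), 'qd': array([ 0.0016, -0.0002,  0.0007,  0.0006, -0.    ,  0.0011,  0.0011]), 'effort': array([ -0.0009, -92.7124,   1.9799, -36.9943,   0.0179,   0.0082,
        -0.    ]), 'tool_pos': array([ 148.9744, -606.7319,  303.3522]), 'ee_rot': array([-0.7019, -0.0853,  0.7021, -0.0845]), 'force': array([-0.865 , -0.1703,  1.1606]), 'moment': array([-0.0302, -0.0075, -0.003 ]), 'width': 85.51146568353562}
top {'K': array([[499.9075,   0.    , 309.7061],
       [  0.    , 499.9075, 245.28  ],
       [  0.    ,   0.    ,   1.    ]]), 'k1': -0.02467829521054035, 'world_to_cam': array([[ -0.0117,  -0.9995,   0.0299, -69.4831],
       [ -0.994 ,   0.0083,  -0.1088, 591.4293],
       [  0.1085,  -0.031 ,  -0.9936, 929.461 ],
       [  0.    ,   0.    ,   0.    ,   1.    ]])}
side {'K': array([[541.6857,   0.    , 309.4067],
       [  0.    , 541.6857, 246.052 ],
       [  0.    ,   0.    ,   1.    ]]), 'k1': 0.020580315139322142, 'world_to_cam': array([[   0.9057,   -0.4238,    0.0084, -553.2648],
       [  -0.2787,   -0.6104,   -0.7415,  211.3431],
       [   0.3194,    0.6692,   -0.6709,  873.5274],
       [   0.    ,    0.    ,    0.    ,    1.    ]])}
wrist {'K': array([[349.0203,   0.    , 321.7893],
       [  0.    , 349.0203, 241.8409],
       [  0.    ,   0.    ,   1.    ]]), 'k1': -0.06172934120513333, 'T_tool_cam': array([[ -0.0007,  -0.2881,   0.9576, -70.4639],
       [  1.    ,  -0.0006,   0.0005,  -0.3032],
       [  0.0004,   0.9576,   0.2881, -72.9419],
       [  0.    ,   0.    ,   0.    ,   1.    ]])}
```

View pics/top0.png

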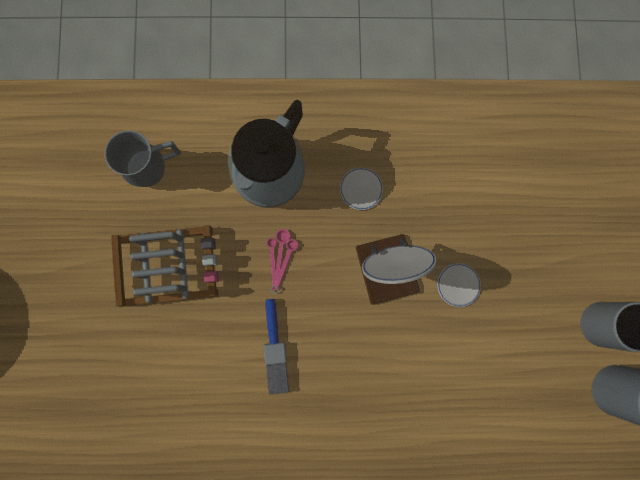

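View pics/side0.png

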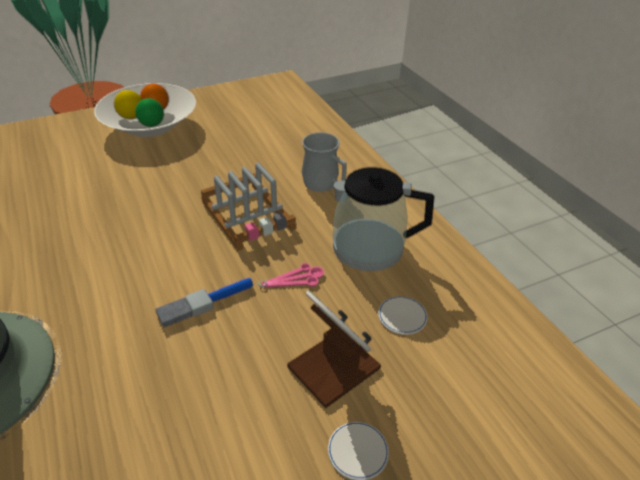

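The image right is −y and image down is −x. Three things could be the saucer:
- **Leaning disc:** top pixel (398,265), about 74 px wide, on the stand.
- **Flat disc 1:** (362,189), about 42 px wide.
- **Flat disc 2:** (459,286), about 42 px wide.

I choose the leaning one because it is the largest and sits on the stand. The pink clip is at top pixel (209,277). I'll check the choice in a crop and measure.

```bash
cat > h.py <<'E'
import numpy as np,cv2
from workcell import manip
from scipy.spatial.transform import Rotation as R
np.set_printoptions(precision=3,suppress=True)
def cam(n,st=None):
    m=manip.camera_model(n)
    if n=="wrist":
        T=np.eye(4);T[:3,:3]=R.from_quat(st["ee_rot"]).as_matrix();T[:3,3]=st["tool_pos"]
        W=np.linalg.inv(T@m["T_tool_cam"])
    else: W=m["world_to_cam"]
    return m["K"],np.array([m["k1"],0,0,0,0.]),W
def ray(c,uv):
    K,d,W=c
    p=cv2.undistortPoints(np.array(uv,float).reshape(-1,1,2),K,d).reshape(-1,2)
    return -W[:3,:3].T@W[:3,3],np.c_[p,np.ones(len(p))]@W[:3,:3]
def onz(c,uv,z):
    o,d=ray(c,uv);return o+d*((z-o[2])/d[:,2])[:,None]
def proj(c,X):
    K,d,W=c;return cv2.projectPoints(np.array(X,float).reshape(-1,1,3),cv2.Rodrigues(W[:3,:3])[0],W[:3,3],K,d)[0].reshape(-1,2)
E
python3 - <<'E'
from h import *
im=cv2.imread("pics/top0.png");hsv=cv2.cvtColor(im,cv2.COLOR_BGR2HSV)
c=cam("top")
# saucer: low saturation greyish/blue vs wood
m=((hsv[...,1]<90)|((hsv[...,0]>90)&(hsv[...,0]<135)))&(hsv[...,2]>70);m=m.astype(np.uint8)*255
cs,_=cv2.findContours(m,cv2.RETR_EXTERNAL,cv2.CHAIN_APPROX_NONE)
for k in cs:
    if cv2.contourArea(k)>600:
        e=cv2.fitEllipse(k);print(e,cv2.contourArea(k))
        if abs(e[0][0]-398)<8:
            a=np.deg2rad(e[2]+90);v=np.array([np.cos(a),np.sin(a)])*e[1][1]/2
            P=onz(c,[e[0]-v,e[0]+v],119);print("ends",P,"mid",P.mean(0),np.linalg.norm(P[0]-P[1]))
            d=P[0]-P[1];d*=np.sign(d[1]);print("yaw",np.degrees(np.arctan2(-d[0],d[1])))
pk=((hsv[...,0]>160)|(hsv[...,0]<3))&(hsv[...,1]>110)&(hsv[...,2]>100)
_,_,st,ce=cv2.connectedComponentsWithStats(pk.astype(np.uint8))
print(st[1:],ce[1:])
a=cv2.resize(im[205:325,340:500],None,fx=4,fy=4,interpolation=2)
b=cv2.resize(im[215:325,95:235],None,fx=4,fy=4,interpolation=2)
cv2.imwrite("pics/a.png",a);cv2.imwrite("pics/b.png",b)
s=manip.state();print(R.from_quat(s["ee_rot"]).as_matrix())
E
```

```text
((618.0407104492188, 395.5386962890625), (41.542205810546875, 60.55445098876953), 128.09654235839844) 1798.0
((631.8062133789062, 326.7101135253906), (44.995262145996094, 109.66572570800781), 95.02253723144531) 1379.0
((274.5353698730469, 359.69122314453125), (20.099929809570312, 105.30304718017578), 174.40625) 1308.5
((458.52252197265625, 284.62567138671875), (42.88232421875, 44.27742385864258), 141.5913543701172) 1490.0
((398.9949645996094, 264.5032043457031), (36.398677825927734, 75.71113586425781), 82.15351867675781) 2156.0
ends [[ 554.528 -296.233  119.   ]
 [ 537.649 -162.91   119.   ]] mid [ 546.088 -229.571  119.   ] 134.38719136823414
yaw 7.215023736587267
((361.0474548339844, 188.3993377685547), (42.09624099731445, 42.522193908691406), 121.34056091308594) 1403.5
((245.352294921875, 178.09512329101562), (26.74832534790039, 60.251529693603516), 154.38352966308594) 728.5
((127.23907470703125, 153.17579650878906), (44.87388610839844, 48.261505126953125), 18.3681583404541) 1621.5
((323.43475341796875, 39.32377243041992), (84.215576171875, 1021.6150512695312), 90.05056762695312) 50207.5
[[267 229  31  57 704]
 [268 245   1   1   1]
 [204 275  11   7  69]
 [274 288   3   2   6]] [[280.543 254.854]
 [268.    245.   ]
 [209.072 278.261]
 [275.    288.5  ]]
[[-0.     0.238 -0.971]
 [ 0.001 -0.971 -0.238]
 [-1.    -0.001  0.   ]]
```

View pics/a.png

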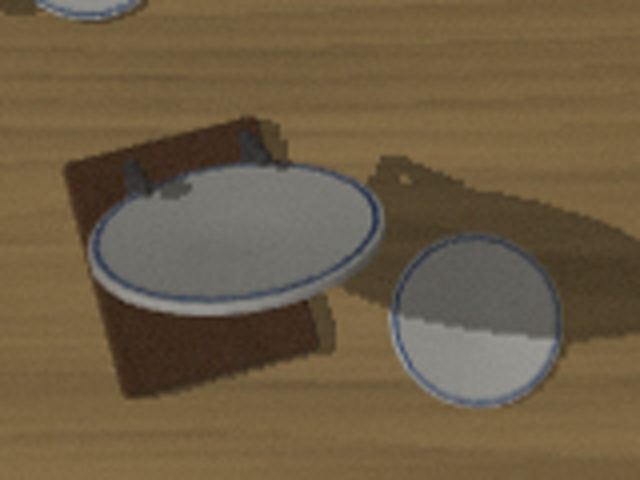

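View pics/b.png

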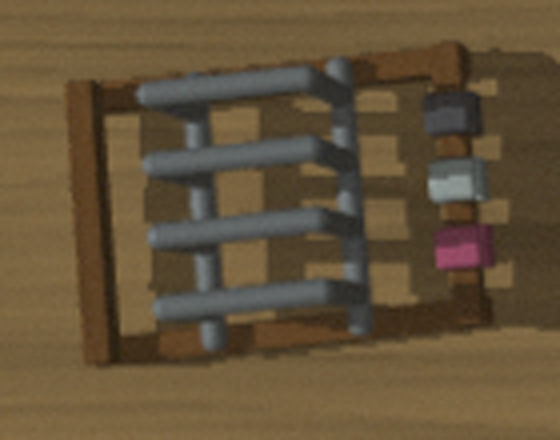

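Crop a confirms the choice: the large leaning disc with the blue line rests on two pegs, next to a flat disc that is clearly smaller. The dark base has corners at crop (65,165), (255,117), (320,348), (128,398). In crop b the pink clip at (465,246) ends the slot between the lowest two loops. The tilt skews the ellipse's axis, so I'll take the yaw from the base corners and the loop ends.

```bash
python3 - <<'E'
from h import *
c=cam("top")
A,B,C,D=onz(c,np.array([[65,165],[255,117],[320,348],[128,398]])/4+[340,205],12)
o=(A+B+C+D)/4; ey=(A-B+D-C)/2; ex=(A-D+B-C)/2
print("stand",o,np.linalg.norm(ex),np.linalg.norm(ey),np.degrees([np.arctan2(-ey[0],ey[1]),np.arctan2(ex[1],ex[0])]))
L=onz(c,np.array([[140,96],[315,80],[146,164],[322,147],[151,238],[328,219],[156,309],[333,289]])/4+[95,215],96).reshape(4,2,3)
print(L[:,:,:2]);print("mids",L.mean(1)); d=L[:,0]-L[:,1];print(np.linalg.norm(d,axis=1),np.degrees(np.arctan2(-d[:,0],d[:,1])))
m=L.mean(1);g=m[0]-m[3];print("across yaw",np.degrees(np.arctan2(g[1],g[0])),np.linalg.norm(g))
print("clip",onz(c,[209.07,278.26],42), "slot mid",(m[2]+m[3])/2)
# stand-derived saucer
for yaw in (13.5,):
  r=R.from_euler('z',yaw,degrees=True).as_matrix()
  print("saucer c",o+r@[2,0,105],"top",o+r@[2-32.5,0,105+56.3])
  t=np.linspace(0,2*np.pi,9);n=np.array([np.cos(np.pi/6),0,.5]);u=np.array([-.5,0,np.cos(np.pi/6)])
  pts=np.array([o+r@(np.array([2,0,105])+4*n+65*(np.cos(a)*u+np.sin(a)*np.array([0,1,0]))) for a in t])
  print(((proj(c,pts)-[340,205])*4).round(0).tolist())
  print("side",proj(cam("side"),pts).round(0).tolist())
print("kettle lid top",onz(c,[264,150],178),"spoons",onz(c,[280,255],0))
E
```

```text
stand [ 544.609 -229.84    12.   ] 118.09757958586856 98.09357438849113 [13.663 13.946]
[[[597.855 247.963]
  [604.439 170.113]]

 [[567.308 244.473]
  [574.247 166.463]]

 [[534.32  241.401]
  [542.047 163.259]]

 [[502.904 238.406]
  [510.974 160.549]]]
mids [[601.147 209.038  96.   ]
 [570.777 205.468  96.   ]
 [538.183 202.33   96.   ]
 [506.939 199.478  96.   ]]
[78.128 78.318 78.523 78.274] [4.834 5.083 5.647 5.918]
across yaw 5.794710092807255 94.69215740533677
clip [[528.796 115.416  42.   ]] slot mid [522.561 200.904  96.   ]
saucer c [ 546.554 -229.374  117.   ] top [ 514.952 -236.96   173.3  ]
[[283.0, 296.0], [163.0, 302.0], [92.0, 265.0], [107.0, 212.0], [191.0, 171.0], [299.0, 163.0], [375.0, 194.0], [373.0, 249.0], [283.0, 296.0]]
side [[322.0, 304.0], [307.0, 290.0], [311.0, 294.0], [329.0, 311.0], [352.0, 332.0], [368.0, 347.0], [367.0, 346.0], [348.0, 328.0], [322.0, 304.0]]
kettle lid top [[735.283   3.442 178.   ]] spoons [[575.422 -17.219   0.   ]]
```

>>> send_rows(series=[[[85, 0.93, 0.93, 0, 0.7], [85, 0.93, 0.93, 0, 0.7], [85, 0.93, 0.93, 0, 0.7], [85, 0.93, 0.93, 0, 0.7], [85, 0.93, 0.93, 0, 0.7], [85, 0.93, 0.93, 0, 0.7], [85, 0.93, 0.93, 0, 0.7], [85, 0.93, 0.93, 0, 0.7]]])

```text
t: 0.9
tool_pos: [335.7, -419.9, 303.7]
ee_rot: [-0.616, -0.347, 0.616, -0.347]
force: [-0.2, 0.3, 0.4]
width: 84.8
```

>>> send_rows(series=[[[85, 0.93, 0.93, 0, 0.7], [85, 0.93, 0.93, 0, 0.7], [85, 0.93, 0.93, 0, 0.7], [85, 0.93, 0.93, 0, 0.7], [85, 0.93, 0.93, 0, 0.7], [85, 0.93, 0.93, 0, 0.7], [85, 0.93, 0.93, 0, 0.7], [85, 0.93, 0.93, 0, 0.7]]])

```text
t: 1.7
tool_pos: [521.7, -234.0, 303.7]
ee_rot: [0.437, 0.556, -0.437, 0.556]
force: [0.6, -0.2, 0.1]
width: 84.9
```

>>> send_rows(series=[[[85, 0, 0, 0, 0], [85, 0, 0, 0, 0]]])

```text
t: 1.9
tool_pos: [521.0, -234.7, 303.5]
ee_rot: [0.438, 0.555, -0.438, 0.555]
force: [-0.9, 0.0, 0.3]
width: 84.8
```

```bash
cat > w.py <<'E'
from h import *
import sys
s=manip.state();im=manip.capture("wrist");c=cam("wrist",s)
r=R.from_quat(s["ee_rot"]).as_matrix();print(s["t"],s["tool_pos"],"jaw ang",np.degrees(np.arctan2(r[1,1],r[0,1])),r[:,0],s["width"],s["force"],s["qpos"])
np.save("wst.npy",np.r_[s["tool_pos"],s["ee_rot"]])
cv2.imwrite(f"pics/{sys.argv[1]}.png",im[:,:,::-1])
E
python3 w.py w1; python3 - <<'E'
from h import *
s=manip.state();c=cam("wrist",s)
r=R.from_euler('z',13.8,degrees=True).as_matrix();o=np.array([544.6,-229.8,0])
n=np.array([np.cos(np.pi/6),0,.5]);u=np.array([-.5,0,np.cos(np.pi/6)]);e=np.array([0,1,0])
P=[o+r@(np.array([2,0,117])+4*n+65*(np.cos(a)*u+np.sin(a)*e)) for a in np.linspace(0,2*np.pi,9)[:8]]
P+=[o+r@[x,y,12] for x in(-60,60) for y in(-50,50)]
print(proj(c,P).round(0).tolist())
E
```

```text
1.9 [ 521.037 -234.654  303.487] jaw ang 13.41137054069428 [-0.001  0.    -1.   ] 84.77369104702899 [-0.923  0.007  0.346] [ 0.69   0.477 -0.516  1.725  0.27   1.011  0.311]
[[319.0, 264.0], [334.0, 184.0], [364.0, 150.0], [386.0, 172.0], [391.0, 221.0], [381.0, 274.0], [360.0, 314.0], [334.0, 318.0], [291.0, 255.0], [287.0, 162.0], [400.0, 254.0], [405.0, 161.0]]
```

View pics/w1.png

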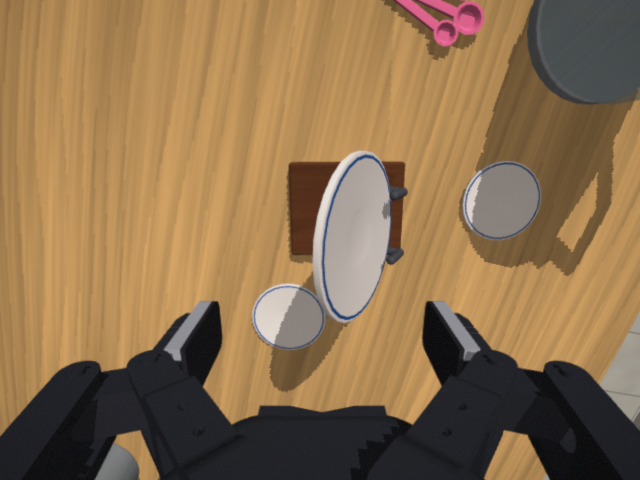

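The wrist view confirms the stand pose. The base corners at (289,162), (405,162), (291,254) match the prediction within 2 px, and the disc's rim is centred between the fingers. I'll descend and close.

>>> send_rows(series=[[[85, 0.07, -0.02, -0.68, 0.05], [85, 0, 0, -0.68, 0], [85, 0, 0, -0.68, 0], [85, 0, 0, -0.68, 0], [85, 0, 0, -0.68, 0], [85, 0, 0, 0, 0], [40, 0, 0, 0, 0], [40, 0, 0, 0, 0]]])

```text
t: 2.75
tool_pos: [522.9, -236.0, 219.8]
ee_rot: [0.437, 0.556, -0.437, 0.557]
force: [0.2, -0.4, 0.3]
width: 58.6
```

>>> send_rows(series=[[[30, 0, 0, 0, 0], [28, 0, 0, 0, 0], [26, 0, 0, 0, 0], [24, 0, 0, 0, 0], [22, 0, 0, 0, 0], [20, 0, 0, 0, 0], [20, 0, 0, 0, 0]]])

```text
t: 3.45
tool_pos: [523.9, -235.3, 219.8]
ee_rot: [0.437, 0.556, -0.436, 0.557]
force: [4.0, 1.2, 9.4]
width: 20.5
```

```bash
python3 w.py w2
```

```text
3.45 [ 523.884 -235.252  219.752] jaw ang 13.817663313319041 [ 0.003 -0.    -1.   ] 20.52562349501319 [4.024 1.243 9.425] [ 0.659  0.581 -0.479  1.797  0.345  0.844  0.256]
```

View pics/w2.png

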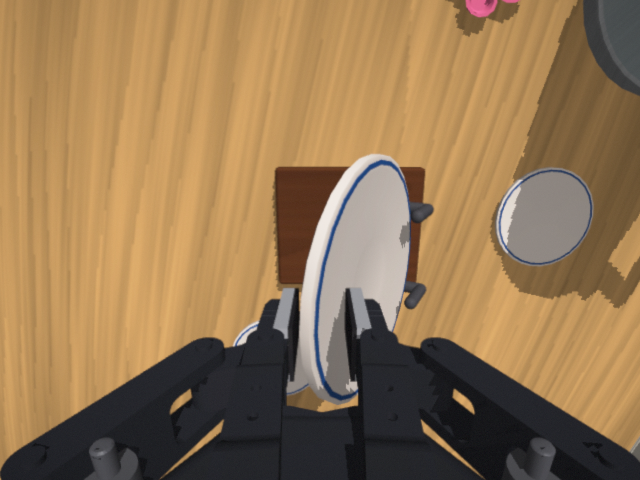

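The pads now touch the tilted rim at 20.5 mm, with little force. I'll close to a firm grip, then draw it up the slope.

>>> send_rows(series=[[[17, 0, 0, 0, 0], [14, 0, 0, 0, 0], [10, 0, 0, 0, 0], [6, 0, 0, 0, 0], [4, 0, 0, 0, 0]]])

```text
t: 4.0
tool_pos: [524.2, -235.2, 220.1]
ee_rot: [0.437, 0.555, -0.436, 0.558]
force: [3.7, 1.1, 11.0]
width: 18.6
```

>>> send_rows(series=[[[4, -0.11, -0.03, 0.195, 0], [4, -0.11, -0.03, 0.195, 0], [4, -0.11, -0.03, 0.195, 0], [4, -0.11, -0.03, 0.195, 0]]])

```text
t: 4.4
tool_pos: [513.5, -237.7, 239.1]
ee_rot: [0.437, 0.556, -0.435, 0.558]
force: [11.9, 3.1, -3.2]
width: 18.0
```

>>> send_rows(series=[[[4, -0.11, -0.03, 0.195, 0], [4, -0.11, -0.03, 0.195, 0], [4, -0.11, -0.03, 0.195, 0], [4, -0.11, -0.03, 0.195, 0], [4, 0, 0, 0, 0], [4, 0, 0, 0, 0]]])

```text
t: 5.0
tool_pos: [502.4, -241.0, 259.0]
ee_rot: [0.437, 0.555, -0.435, 0.558]
force: [5.5, 2.0, 8.6]
width: 18.9
```

```bash
python3 w.py w3
```

```text
5.0 [ 502.357 -241.046  259.005] jaw ang 13.82697384388363 [ 0.004 -0.    -1.   ] 18.868689696946376 [5.461 2.018 8.594] [ 0.709  0.506 -0.505  1.81   0.303  0.899  0.308]
```

View pics/w3.png

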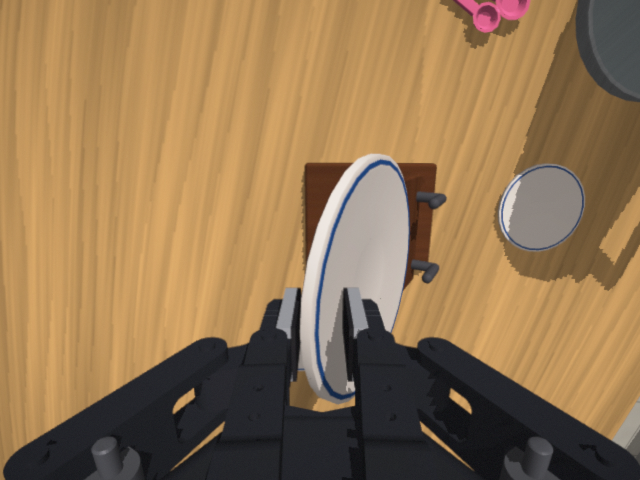

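The saucer has come up the slope with the gripper and is still tilted against the board and pegs. I'll keep drawing along the slope to clear the peg ends.

>>> send_rows(series=[[[4, -0.11, -0.03, 0.195, 0], [4, -0.11, -0.03, 0.195, 0], [4, -0.11, -0.03, 0.195, 0], [4, -0.05, -0.02, 0.2, 0], [4, 0, 0, 0.2, 0], [4, 0, 0, 0, 0]]])

```text
t: 5.65
tool_pos: [493.4, -243.6, 283.9]
ee_rot: [0.437, 0.555, -0.435, 0.558]
force: [8.1, 2.7, 8.8]
width: 17.2
```

>>> send_rows(series=[[[4, 0, 0, 0.3, 0], [4, 0, 0, 0.3, 0], [4, 0, 0, 0.3, 0], [4, 0, 0, 0, 0]]])

```text
t: 6.05
tool_pos: [491.2, -244.3, 305.6]
ee_rot: [0.436, 0.556, -0.436, 0.557]
force: [-0.3, -0.7, -3.3]
width: 6.0
```

```bash
python3 - <<'E'
from h import *
print(manip.state()["force"],manip.state()["moment"],manip.state()["width"])
im=manip.capture("side");w=manip.capture("wrist")
a=cv2.resize(im[150:420,210:450],None,fx=2,fy=2)[:540];b=cv2.resize(w,(400,300))
o=np.zeros((540,800,3),np.uint8);o[:,:400]=a[:,40:440];o[:300,400:]=b
cv2.imwrite("pics/s4.png",o[:,:,::-1])
E
```

```text
[-0.304 -0.696 -3.335] [-0.074 -0.014  0.015] 5.9630990700487585
```

View pics/s4.png

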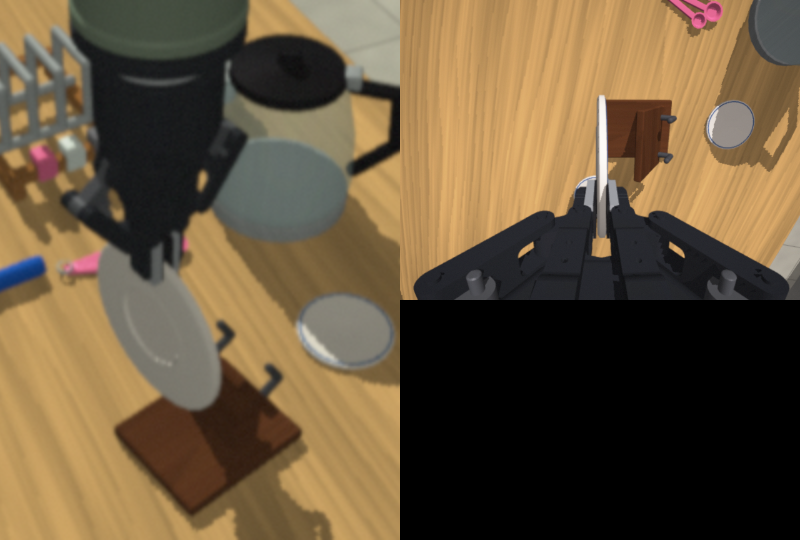

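The side and wrist views show the saucer hanging upright between the pads, clear of the stand, with force z −3.3 N. Next I check its depth below the TCP against the side view.

```bash
cat > d.py <<'E'
from h import *
s=manip.state();r=R.from_quat(s["ee_rot"]).as_matrix();t=s["tool_pos"];c=cam("side");j=r[:,1]*np.sign(r[0,1]);z=np.cross([0,0,1],j)
print(t,np.degrees(np.arctan2(j[1],j[0])),s["force"])
for d in(104,108,112):
  for y in(-3,0,3):
    C=t+y*z-[0,0,d];P=np.array([C+k*4*j+65*(np.cos(a)*np.array([0,0,1])+np.sin(a)*z) for a in np.linspace(0,2*np.pi,181) for k in(-1,1)])
    p=proj(c,P);print(d,y,"left",p[p[:,0].argmin()].round(1),"right",p[p[:,0].argmax()].round(1),"bottom",p[p[:,1].argmax()].round(1))
E
python3 d.py
python3 - <<'E'
from h import *
# disc mask in side view (low-saturation) from saved crop: scale 2, offset
o=cv2.imread("pics/s4.png")[:, :400];h=cv2.cvtColor(o,cv2.COLOR_BGR2HSV)
m=((h[...,1]<70)&(h[...,2]>90)).astype(np.uint8)
n,l,st,ce=cv2.connectedComponentsWithStats(m);k=l[330,160];ys,xs=np.where(l==k);print(st[k])
f=lambda i:(210+(xs[i]+40)/2,150+ys[i]/2)
print("left",f(xs.argmin()),"right",f(xs.argmax()),"bottom",f(ys.argmax()))
E
```

```text
[ 490.956 -244.324  304.743] 13.77652616136746 [ 0.282 -0.472 -2.818]
104 -3 left [277.3 274.8] right [342.6 328.7] bottom [327.4 346.9]
104 0 left [276.  273.7] right [341.  327.2] bottom [326.  345.5]
104 3 left [274.8 272.5] right [339.5 325.8] bottom [324.6 344.1]
108 -3 left [277.4 276.8] right [342.4 330.7] bottom [327.4 348.7]
108 0 left [276.1 275.7] right [340.9 329.2] bottom [325.9 347.3]
108 3 left [274.9 274.5] right [339.3 327.8] bottom [324.5 345.9]
112 -3 left [277.5 279.9] right [342.3 332.6] bottom [327.3 350.5]
112 0 left [276.2 277.6] right [340.7 331.2] bottom [325.8 349.1]
112 3 left [275.  276.5] right [339.2 329.8] bottom [324.4 347.7]
[   97   242   125   168 11886]
left (np.float64(278.5), np.float64(285.5)) right (np.float64(340.5), np.float64(336.0)) bottom (np.float64(324.0), np.float64(354.5))
```

The disc centre is about 122 mm below the TCP and laterally centred, which gives about 16 mm of pad overlap. I'll raise it and carry it to the rack, target TCP x 521.5, y 202, yaw 5.5°.

>>> send_rows(series=[[[4, 0, 0.2, 0.6, 0], [4, 0.06, 0.5, 0.6, -0.05], [4, 0.06, 0.85, 0.2, -0.05], [4, 0.06, 0.9, 0, -0.05], [4, 0.06, 0.9, 0, -0.05], [4, 0.06, 0.9, 0, -0.05], [4, 0.06, 0.9, 0, -0.05], [4, 0.06, 0.9, 0, -0.05]]])

```text
t: 6.95
tool_pos: [501.8, -90.9, 341.4]
ee_rot: [0.45, 0.545, -0.45, 0.546]
force: [0.2, -0.4, -2.4]
width: 6.1
```

>>> send_rows(series=[[[4, 0.06, 0.9, 0, -0.05], [4, 0.06, 0.9, 0, -0.05], [4, 0.06, 0.9, 0, -0.05], [4, 0.06, 0.9, 0, -0.05], [4, 0.06, 0.9, 0, -0.05], [4, 0.06, 0.9, 0, -0.05], [4, 0.06, 0.9, 0, -0.05], [4, 0.06, 0.9, 0, -0.05]]])

```text
t: 7.75
tool_pos: [513.4, 89.0, 341.4]
ee_rot: [0.465, 0.533, -0.465, 0.533]
force: [-0.5, -0.3, -2.8]
width: 6.2
```

>>> send_rows(series=[[[4, 0.06, 0.9, 0, -0.05], [4, 0.06, 0.9, 0, -0.05], [4, 0.06, 0.9, 0, -0.05], [4, 0.06, 0.7, 0, -0.05], [4, 0, 0.4, 0, -0.05], [4, 0, 0, 0, 0], [4, 0, 0, 0, 0]]])

```text
t: 8.45
tool_pos: [519.6, 181.6, 340.4]
ee_rot: [0.474, 0.524, -0.474, 0.525]
force: [-0.3, -1.2, -2.7]
width: 6.0
```

```bash
python3 w.py w5; python3 - <<'E'
from h import *
v=np.load("wst.npy");s={"tool_pos":v[:3],"ee_rot":v[3:]};c=cam("wrist",s)
r=R.from_euler('z',5.5,degrees=True).as_matrix();O=np.array([521.5,202,0])+r@[32,0,0]
for x in(-48,-16,16,48): print(x,proj(c,[O+r@[x,y,100] for y in(-41,41)]).round(0).tolist())
print("clip",proj(c,[O+r@[-32,-88,42]]).round(0), "slot", proj(c,[O+r@[-32,y,100] for y in(-41,41)]).round(0).tolist())
E
```

```text
8.45 [519.629 181.622 340.366] jaw ang 5.792550307716564 [ 0. -0. -1.] 6.046866325433478 [-0.314 -1.156 -2.742] [ 0.026  0.423 -0.637  1.732  0.281  1.079 -0.602]
-48 [[309.0, 242.0], [309.0, 152.0]]
-16 [[343.0, 243.0], [345.0, 152.0]]
16 [[378.0, 243.0], [382.0, 152.0]]
48 [[412.0, 243.0], [419.0, 153.0]]
clip [[325. 267.]] slot [[326.0, 243.0], [327.0, 152.0]]
```

View pics/w5.png

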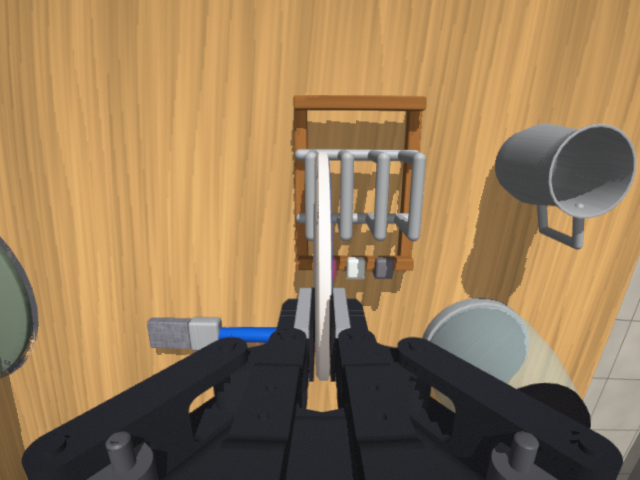

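The wrist view shows the saucer's edge at u≈322. The loops at u≈311, 346, 381 and 417 lie 2–3 px right of prediction, and the pink clip at (333,266) is partly hidden by the disc. I'll measure the two loops beside the pink clip more exactly.

```bash
cat > l.py <<'E'
from h import *
import sys
im=cv2.imread(f"pics/{sys.argv[1]}.png");v=np.load("wst.npy");c=cam("wrist",{"tool_pos":v[:3],"ee_rot":v[3:]})
h=cv2.cvtColor(im,cv2.COLOR_BGR2HSV)
for row in map(int,sys.argv[2:]):
    g=(h[row,:,1]<60)&(h[row,:,2]>60);e=np.flatnonzero(np.diff(np.r_[0,g[280:440],0]));print(row,(e+280).tolist())
E
python3 l.py w5 165 175 185 195 205; python3 - <<'E'
from h import *
v=np.load("wst.npy");c=cam("wrist",{"tool_pos":v[:3],"ee_rot":v[3:]})
print(onz(c,[[346,152],[346.5,237],[381,153],[381,238],[416,153],[415,238]],97))
E
```

```text
165 [305, 330, 341, 354, 377, 390, 412, 426]
175 [305, 331, 341, 354, 376, 389, 412, 425]
185 [305, 332, 340, 354, 376, 389, 411, 424]
195 [305, 332, 340, 353, 376, 388, 410, 423]
205 [305, 332, 340, 353, 375, 388, 410, 422]
[[534.134 244.384  97.   ]
 [543.835 167.581  97.   ]
 [564.79  246.736  97.   ]
 [576.175 169.873  97.   ]
 [595.521 250.054  97.   ]
 [608.129 173.11   97.   ]]
```

>>> send_rows(series=[[[4, 0.1, 0.44, 0, -0.03], [4, 0.07, 0.44, 0, 0], [4, 0, 0, 0, 0], [4, 0, 0, 0, 0], [4, 0, 0, -0.6, 0], [4, 0, 0, -0.4, 0], [4, 0, 0, 0, 0], [4, 0, 0, 0, 0]]])

```text
t: 9.3
tool_pos: [524.1, 203.9, 315.1]
ee_rot: [0.475, 0.524, -0.475, 0.524]
force: [-0.4, 0.2, -2.7]
width: 6.1
```

```bash
python3 w.py w6; python3 l.py w6 180 190 200 210 220 230;python3 -c "
import cv2;i=cv2.imread('pics/w6.png');cv2.imwrite('pics/w6c.png',cv2.resize(i[90:340,240:440],None,fx=2.4,fy=2.4,interpolation=2))"
```

```text
9.3 [524.064 203.917 315.131] jaw ang 5.546501334839568 [-0. -0. -1.] 6.109455280223224 [-0.428  0.232 -2.654] [-0.024  0.469 -0.627  1.732  0.312  1.042 -0.661]
180 [288, 330, 331, 420]
190 [296, 310, 315, 331, 334, 348, 373, 386, 409, 425]
200 [296, 310, 315, 332, 334, 348, 372, 386, 410, 424]
210 [296, 310, 314, 331, 332, 333, 334, 348, 372, 386, 409, 423]
220 [296, 310, 314, 331, 332, 333, 334, 347, 372, 385, 408, 422]
230 [297, 310, 314, 331, 332, 333, 334, 347, 371, 385, 408, 421]
```

View pics/w6c.png

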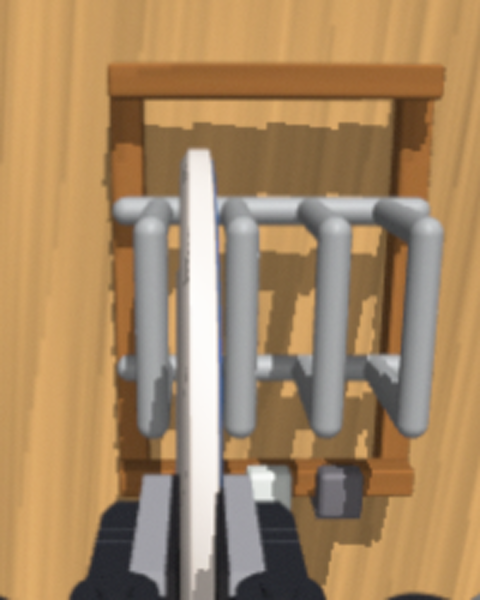

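The crop shows the disc's edge centred between the two loops by the hidden pink clip. The loops are at u 303 and 341, so their middle is 322, and the disc is at 322.5. The white and grey clips are to the right, as expected. I'll check the centring along the slot, then lower.

```bash
python3 - <<'E'
from h import *
v=np.load("wst.npy");c=cam("wrist",{"tool_pos":v[:3],"ee_rot":v[3:]})
r=R.from_quat(v[3:]).as_matrix();z=np.cross([0,0,1],r[:,1]*np.sign(r[0,1]))
P=onz(c,np.array([[150,216],[151,438],[240,215],[240,437]])/2.4+[240,90],95)
print(((P-v[:3])@z),"along-slot rel. to TCP; x'",(P-v[:3])@(r[:,1]*np.sign(r[0,1])))
E
```

```text
[ 39.422 -42.63   39.752 -42.24 ] along-slot rel. to TCP; x' [-16.42  -17.369  14.594  15.772]
```

>>> send_rows(series=[[[4, 0, 0, -0.6, 0], [4, 0, 0, -0.6, 0], [4, 0, 0, -0.6, 0], [4, 0, 0, -0.6, 0], [4, 0, 0, 0, 0]]])

```text
t: 9.85
tool_pos: [523.4, 203.7, 252.9]
ee_rot: [0.474, 0.524, -0.476, 0.523]
force: [0.5, 0.2, -3.3]
width: 6.2
```

>>> send_rows(series=[[[4, -0.01, -0.05, -0.4, 0], [4, 0, 0, -0.4, 0], [4, 0, 0, -0.4, 0], [4, 0, 0, -0.1, 0], [4, 0, 0, 0, 0]]])

```text
t: 10.35
tool_pos: [523.6, 202.8, 222.1]
ee_rot: [0.475, 0.524, -0.475, 0.524]
force: [0.2, -0.2, -2.3]
width: 6.1
```

>>> send_rows(series=[[[4, 0, 0, -0.08, 0], [4, 0, 0, -0.08, 0], [4, 0, 0, 0, 0]]])

```text
t: 10.65
tool_pos: [523.8, 202.7, 218.5]
ee_rot: [0.475, 0.524, -0.475, 0.524]
force: [-0.6, 0.3, -3.0]
width: 5.8
```

>>> send_rows(series=[[[4, 0, 0, -0.08, 0], [4, 0, 0, -0.08, 0], [4, 0, 0, 0, 0]]])

```text
t: 10.95
tool_pos: [523.7, 202.7, 214.3]
ee_rot: [0.475, 0.524, -0.475, 0.524]
force: [-0.2, -0.0, -3.5]
width: 6.2
```

>>> send_rows(series=[[[4, 0, 0, -0.08, 0], [4, 0, 0, -0.08, 0], [4, 0, 0, 0, 0]]])

```text
t: 11.25
tool_pos: [524.3, 202.6, 211.0]
ee_rot: [0.476, 0.523, -0.475, 0.524]
force: [-0.8, -3.7, 8.3]
width: 6.0
```

>>> send_rows(series=[[[4, 0, 0, -0.06, 0], [4, 0, 0, 0, 0]]])

```text
t: 11.45
tool_pos: [525.1, 202.5, 210.6]
ee_rot: [0.476, 0.522, -0.475, 0.524]
force: [-0.3, -6.7, 24.9]
width: 6.4
```

Contact at TCP z≈211, about as predicted. The sideways −6.7 N means the +y bar takes more of the load, so I'll ease up slightly and shift −y a little.

>>> send_rows(series=[[[4, 0, -0.05, 0.03, 0], [4, -0.03, -0.03, 0, 0], [4, 0, 0, 0, 0]]])

```text
t: 11.75
tool_pos: [523.7, 201.1, 210.7]
ee_rot: [0.476, 0.523, -0.475, 0.524]
force: [0.4, -0.9, 11.6]
width: 5.9
```

```bash
python3 - <<'E'
from h import *
s=manip.state();print(s["tool_pos"],s["force"],s["moment"],s["width"])
im=manip.capture("side");t=manip.capture("top")
a=cv2.resize(im[100:260,180:320],None,fx=3.2,fy=3.2)[:,:400];b=cv2.resize(t[200:330,100:240],(400,371))
o=np.zeros((512,800,3),np.uint8);o[:,:400]=a;o[:371,400:]=b
cv2.imwrite("pics/s7.png",o[:,:,::-1])
E
```

```text
[523.688 201.092 210.709] [ 0.384 -0.91  11.624] [ 0.032  0.051 -0.046] 5.851014646977636
```

View pics/s7.png

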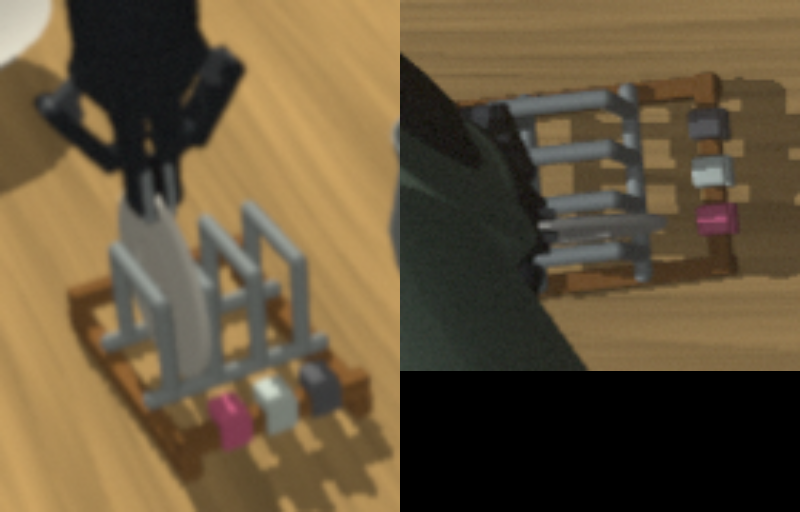

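Both views show the saucer in the pink-clip slot, between the two loops, in front of the pink clip. The bars carry the load (12 N) and the sideways force is near zero. I'll release gently and rise.

>>> send_rows(series=[[[7, 0, 0, 0, 0], [9, 0, 0, 0, 0], [11, 0, 0, 0, 0], [13, 0, 0, 0, 0], [16, 0, 0, 0, 0], [20, 0, 0, 0, 0], [30, 0, 0, 0, 0], [40, 0, 0, 0, 0]]])

```text
t: 12.65
tool_pos: [523.0, 200.8, 209.8]
ee_rot: [0.475, 0.524, -0.475, 0.524]
force: [0.4, -0.4, -0.4]
width: 40.1
```

>>> send_rows(series=[[[50, 0, 0, 0, 0], [50, 0, 0, 0, 0], [50, 0, 0, 0.4, 0], [50, 0, 0, 0.6, 0], [50, 0, 0, 0.8, 0], [50, 0, 0, 0.9, 0], [50, 0, 0, 0.9, 0], [50, 0, 0, 0.9, 0]]])

```text
t: 13.45
tool_pos: [522.9, 200.9, 324.6]
ee_rot: [0.475, 0.524, -0.475, 0.524]
force: [-0.2, 0.6, -0.2]
width: 50.1
```

>>> send_rows(series=[[[50, -0.5, -0.9, 0.5, 0], [50, -0.5, -0.9, 0.3, 0], [50, -0.5, -0.9, 0, 0], [50, -0.5, -0.9, 0, 0], [50, 0, -0.9, 0, 0], [50, 0, -0.9, 0, 0], [50, 0, 0, 0, 0], [50, 0, 0, 0, 0]]])

```text
t: 14.25
tool_pos: [473.1, 65.9, 343.3]
ee_rot: [0.476, 0.523, -0.475, 0.524]
force: [0.5, 0.2, 0.2]
width: 49.9
```

```bash
python3 - <<'E'
from h import *
s=manip.state();print(s["t"],s["tool_pos"],s["force"],s["width"])
im=manip.capture("side");t=manip.capture("top");w=manip.capture("wrist")
a=cv2.resize(im[60:400,150:450],(353,400));b=cv2.resize(t[90:410,90:510],(447,340));a2=cv2.resize(im[140:260,190:310],(200,200));w2=cv2.resize(w,(267,200));b2=cv2.resize(t[215:315,100:230],(260,200))
o=np.zeros((600,800,3),np.uint8);o[:400,:353]=a;o[:340,353:]=b;o[400:,:200]=a2;o[400:,200:467]=w2;o[400:,500:760]=b2
cv2.imwrite("pics/f8.png",o[:,:,::-1])
E
```

```text
14.25 [473.094  65.869 343.317] [0.46  0.183 0.249] 49.91762298283381
```

View pics/f8.png

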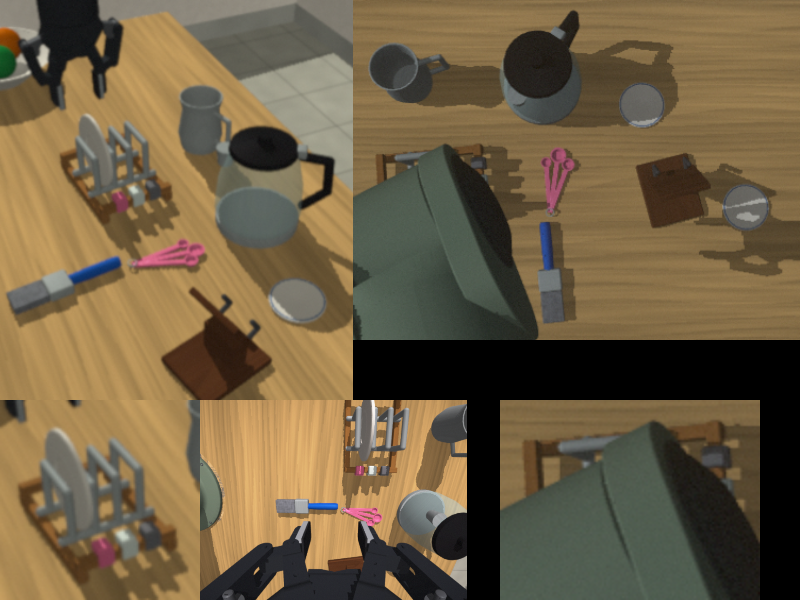

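The saucer stands on edge in the pink-clip slot, the gripper is clear with near-zero force, and the bystanders haven't moved. I'm handing in.

```bash
python3 -c "
from workcell import manip
print(manip.sign_off())"
```

```text
the job is handed in; nothing more can be done
None
```

The white saucer now stands on edge in the dish-rack slot with the pink clip, and I handed the job in at about 14.4 s of the 43 s allowed. I gripped it by the top of its rim and drew it up the slope until it swung upright. I then carried it to the rack, lowered it until the bottom bars took the load, and only then let go.

**Last checks:** The side and wrist views show the saucer upright between the two loops at the pink clip. The open gripper is clear of everything, with about 0.5 N or less on the wrist. The kettle, jug, spoons, brush and the two smaller look-alike saucers look unmoved.

**Checks that disagreed:**
- **Slip in the pads:** The saucer slid about 14 mm down in the pads while being drawn up the slope. I measured this in the side view and allowed for it; contact came about 3 mm from the predicted height.
- **Slot position:** The top and wrist cameras differed by 2–3 mm on where the slot is. I used the wrist camera.
- **First touch on the bars:** One bar took more of the load at first (25 N up, 6.7 N sideways). A small shift brought the sideways force to about 1 N before release.
- **Final top view:** The arm hid the rack in the last top picture, so the final placing was confirmed only by the side and wrist cameras.

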